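# Pin-gauge the dowel holes of two gilded frame blocks and sort out the tight one

## Robot

A 6-joint arm with a two-finger parallel gripper is mounted at the origin on the work surface. World frame = base frame: x ahead of the robot, y to its left, z up, the work surface at z = 0. Lengths are in mm, angles in degrees, forces in N, time in s.
With the tool pointing down it reaches from about 275 to 825 mm from the base axis. Payload 4.9 kg.
Tool frame: the origin (TCP) lies midway between the tips of the shut fingers; the grasp point (between the pads) lies 19 mm behind it; z points along the fingers, y is the direction in which the jaws open and shut (so a half turn about z gives the same grasp; the last joint's range is limited). The gripper opens to 85 mm and grips with 20 to 120 N. Pads are 22 mm wide; open, the fingers measure 114 mm over their backs; the gripper's body (76 mm by 85 mm) begins 54 mm behind the grasp point. The pads swing forward as they close: fully open they stand 13 mm farther back than shut.
Start: joints at [-81.314, 18.69, -11.035, 60.275, 0, 82.311], TCP at [155.07, -527.704, 231.281] pointing down, gripper open.
Joint ranges: [-152.03, 152.03], [-55.5, 102.48], [-74.3, 77.21], [-110.64, 120.58], [-84.22, 78.4], [-180, 180]. Speed limits (degrees/s): [147.25, 147.25, 180, 180, 180, 180].

## Interface

Orientations are given as [roll, pitch, yaw] about the fixed x, y, z axes, in that order (R = Rz(yaw) Ry(pitch) Rx(roll)).
In Python, from bench import robot gives the robot as it stands. The module is installed in compiled form; this text tells all that it offers.
- The arm moves only by the shell command python3 -m handwheel 'ROWS' [FORCE]. ROWS is JSON, a list of rows, each a list of 7 numbers: the shift along the tool's x, y, z each as a share of 5 cm, from -1 to 1, then the turn, a rotation vector about the tool's x, y, z each as a share of pi rad, from -1 to 1, then the closure, from 0 (fully open) to 1 (shut). A call has 1 to 5 rows; each row shifts and turns the commanded pose from where the row before left it, along the tool's axes as they then stand; what a row does not reach is not made up. A row lasts 1/8 s, in which the tool goes at most 62.5 mm and 10.7 degrees, less where a joint would pass 70% of its speed; a pose out of reach is approached as far as the arm can. A call with a number of a shift or a turn outside -1 to 1 is refused whole. A call with a gripper value outside its range is refused whole. The fingers move at their own pace and stop on an object; FORCE is the grip in N (left out, the last holds). Time passes only in rows, so rows that do not move let the fingers close. It gives the time, the measured TCP pose, the force and the opening at its end, in the units of the state.
- robot.get_state(): the state, without advancing time (a new reading comes with each control period).
- robot.get_image(name): name is "scene" or "top" or "wrist"; returns a dict with "frame" (480x640x3 uint8, blue, green, red), "z_map" (480x640 float32, mm along the optical axis (not along the pixel's ray), 0 where there is no reading), "intrinsics" (3x3 intrinsics, pixels), "k1" (the pictures are not rectified: a ray, as slopes to the right and down, at radius r is drawn at 1 + k1 r^2 times it, then the intrinsics apply), "extrinsics" (4x4, takes a point from world to camera coordinates); the wrist camera has in their place "tool_from_camera" (4x4, takes a point from camera to tool coordinates, whose origin is the TCP and whose axes are the flange's). Camera axes: x right, y down, z forward; pixel columns grow to the right and rows downward; lengths in mm; the calibration is good to about 2 mm. A picture is of the moment at which its call begins: read the wrist's pose just before it.
- robot.close_job(): hands the job in, once; it reports no verdict.
The state is a dict: "t": time; "joints": joint angles; "qvel": joint speeds; "tau": joint torques, N m; "ee_pos": TCP position; "tool_rot": TCP orientation; "contact_force": force on the tool from outside, world axes, zero at the start; "torque": the same for the moment, N m; "grip_width": finger opening in mm.
Only numpy, scipy, OpenCV 4.12 (cv2) and the standard library are available. Lean on these libraries where they do the work, as an engineer would, in place of code of your own. Each camera call takes 0.05 s, during which the arm holds its last target. There are 200 camera calls.

## Task

Check the dowel holes of the two drilled white gessoed blocks with gold bands with the blue-handled pin gauge: first try the pin on the smaller hole, where it must stop at the mouth, then let it down into the larger hole until its collar rests on the block, and leave it standing there. Then set the refused small-hole block upright and flat inside the red rework tray, and leave the good block with its gauge where it stands.

Things in the scene. Friction and masses are not known exactly. Their poses are not given: they have to be found in the camera images.
- gauge_handle (a point): Handle middle of the upright pin gauge, on its axis (z up). Blue handle 22 mm thick, 50 long, its top 24 mm above this point; steel collar 44 mm wide, 6 thick, underside 32 mm below it; steel pin 22 mm thick with tapered nose, end 72 mm below it. About 0.2 kg. Starts loose in a fixed plywood stand (75 mm square, 45 high, hole 28), collar on its top: lift straight up over 45 mm to clear.
- wide_block_center (a point): Centre (half-way up, on the hole axis) of the good block: loose white gessoed wood block 60 x 60 mm, 55 high, gold bands round its sides, about 0.15 kg, with a round 28 mm hole straight down through its middle; the pin has 3 mm to spare all round. Top 27.5 mm above this point; x and y square to its sides, z up.
- tight_block_center (a point): Centre (half-way up, on the hole axis) of the refused block: same look, size and mass, but the hole is only 12 mm, so the pin stops on its top, 27.5 mm above this point. x and y square to its sides, z up; grip it from above across two opposite sides (60 mm). A similar block without a hole, a jar and a brush lie further back and play no part.
- tray: Red open rework tray, fixed to the bench, 180 x 180 mm outside, 15 mm high, walls and floor 5 mm thick (inside 170 x 170 mm). Origin at the centre of its underside, on the bench top; x and y along its sides.

How it is judged:
By the outcome, as a careful person would: the job done as asked, in the order asked, and still so for the second after the job is handed in, with the robot touching nothing.
It also fails if it takes over 64 s, if anything falls off the work surface, if the arm or the gripper's body presses on something with over 40 N, if the wrist force passes 120 N, or if a joint passes its speed limit or range.

## Working session

There is one attempt and no reset: what is moved stays moved. The work goes in short steps, Python scripts to look and compute and a shell command to move; the robot and the scene stay as the last step left them, time stands still between calls to the robot, and variables do not carry over. Pictures are saved under pics/ and viewed, about 8 in all and at most 12, crops included, and the job is handed in when it is done.

```bash
mkdir -p pics; cat > h.py <<'E'
import numpy as np, cv2
from bench import robot
from scipy.spatial.transform import Rotation as R
def cloud(name):
    s=robot.get_state(); d=robot.get_image(name); K=d["intrinsics"];k=d["k1"];z=d["z_map"].astype(float)
    v,u=np.mgrid[:480,:640]
    K=np.array(K); D=np.array([k,0,0,0,0.])
    p=cv2.undistortPoints(np.stack([u,v],-1).reshape(-1,1,2).astype(float),K,D).reshape(480,640,2)
    c=np.dstack([p[...,0]*z,p[...,1]*z,z])
    if "extrinsics" in d:
        T=np.linalg.inv(np.array(d["extrinsics"]))
    else:
        W=np.eye(4);W[:3,:3]=R.from_euler('xyz',s["tool_rot"],degrees=True).as_matrix();W[:3,3]=s["ee_pos"]
        T=W@np.array(d["tool_from_camera"])
    w=c@T[:3,:3].T+T[:3,3]; w[z==0]=np.nan
    return d["frame"],w,T,p
E
python3 - <<'E'
from h import *
print(robot.get_state())
fs=[]
for n in("scene","top"):
    f,w,T,p=cloud(n); cv2.imwrite(f"pics/{n}0.png",f); np.savez(f"{n}0.npz",f=f,w=w,T=T,p=p); print(n,T.round(3).tolist())
E
```

```text
{'t': 0.0, 'joints': array([-8.13138149e+01,  1.87299816e+01, -1.10936134e+01,  6.02732027e+01,
        1.48836831e-03,  8.23115582e+01]), 'qvel': array([ 0.01389607,  0.02547892,  0.00526619,  0.05922287,  0.04343282,
       -0.01253655]), 'tau': array([-8.16796764e-04, -4.43400621e+01,  2.62440366e+01,  1.53707288e-02,
       -1.21739749e-04,  3.55691796e-06]), 'ee_pos': array([ 154.98988636, -527.10245107,  230.51205349]), 'tool_rot': array([-1.79904272e+02, -1.44251831e-02,  1.63746136e+01]), 'contact_force': array([0.78550028, 0.62865297, 1.23262761]), 'torque': array([-0.02193966,  0.04506458,  0.00726722]), 'grip_width': 85.27469211237079}
scene [[-0.416, 0.776, -0.474, 974.031], [0.909, 0.359, -0.21, 174.372], [0.008, -0.518, -0.855, 888.239], [0.0, 0.0, 0.0, 1.0]]
top [[0.001, -0.996, 0.09, 427.905], [-1.0, -0.001, 0.003, 5.706], [-0.003, -0.09, -0.996, 1184.811], [0.0, 0.0, 0.0, 1.0]]
```

View pics/top0.png

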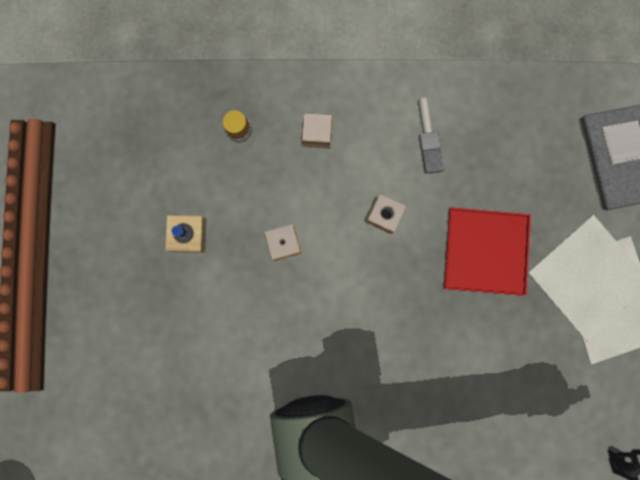

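View pics/scene0.png

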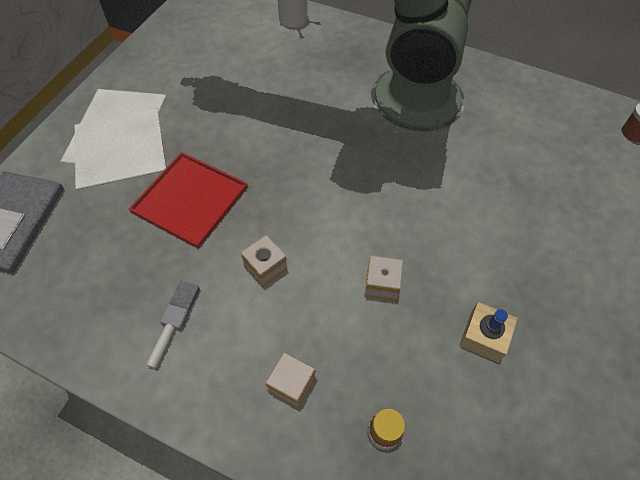

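The top view shows the gauge handle at about (181,232) in the stand at (184,234), the tight block's hole at (283,242), the wide block's hole at (387,213) and the tray at (487,252). In the scene view the same things are at (500,316), (385,272), (264,255) and (189,200).

```bash
python3 - <<'E'
from h import *
boxes={"top":{"tight":(262,302,222,264),"wide":(364,408,192,236),"stand":(160,210,210,256),"tray":(440,535,203,300)},
"scene":{"tight":(360,410,250,305),"wide":(238,292,233,288),"stand":(455,522,295,365),"tray":(125,252,150,250)}}
for n in("top","scene"):
    d=np.load(n+"0.npz"); w=d["w"]; f=d["f"]
    for k,(a,b,c,e) in boxes[n].items():
        q=w[c:e,a:b].reshape(-1,3); col=f[c:e,a:b].reshape(-1,3).astype(int)
        z=q[:,2]
        if k=="tray":
            m=(col[:,2]>110)&(col[:,1]<70)
        elif k=="stand": m=(z>38)&(z<52)
        else: m=(z>47)&(z<65)
        p=q[m&np.isfinite(z)]
        r=cv2.minAreaRect(p[:,:2].astype(np.float32))
        print(n,k,len(p),"z",np.percentile(p[:,2],[5,50,95]).round(1),"rect",np.round(r[0],1),np.round(r[1],1),round(r[2],1),"med z floor",np.nanmedian(w[c:c+3,a:b,2]).round(1))
        if k=="stand":
            m=(col[:,0]>col[:,2]+30)&np.isfinite(z)&(z>65); p=q[m]; print("  handle",len(p),p.mean(0).round(1),p.max(0).round(1),p.min(0).round(1))
        if k in("tight","wide"):
            g=f[c:e,a:b].sum(-1)/3; T=d["T"];
            # dark hole ellipse -> ray to top z
            inside=np.zeros(g.shape,bool); 
            zz=w[c:e,a:b,2]; top=(zz>47).astype(np.uint8)
            hull=cv2.convexHull(np.argwhere(top)[:,::-1].astype(np.int32)); M=np.zeros(g.shape,np.uint8); cv2.fillConvexPoly(M,hull,1); M=cv2.erode(M,np.ones((9,9)))
            h=(M>0)&(g<0.72*np.median(g[M>0])); yy,xx=np.nonzero(h)
            pn=d["p"][c:e,a:b][h].mean(0); ray=T[:3,:3]@np.array([*pn,1]); s=(55-T[2,3])/ray[2]
            print("  hole px",len(yy),(xx.mean()+a).round(1),(yy.mean()+c).round(1),(T[:3,3]+s*ray).round(1))
E
```

```text
top tight 829 z [50.6 54.7 58.2] rect [521.7 104.8] [61.7 61.7] 16.2 med z floor -0.5
  hole px 25 282.0 241.6 [522.5 104.6  55. ]
top wide 713 z [50.6 54.7 58.4] rect [ 583.1 -115.9] [61.5 61.2] 65.3 med z floor 0.2
  hole px 128 386.8 212.6 [ 584.1 -115.9   55. ]
top stand 999 z [41.  44.8 50.6] rect [541.9 317.1] [76.7 73.5] 89.4 med z floor -0.1
  handle 100 [540.6 313.4  97.6] [550.5 325.  105. ] [531.6 304.8  69.1]
top tray 6459 z [ 1.6  5.5 14.6] rect [ 505.8 -340.5] [180.8 179.4] 85.1 med z floor 0.2
scene tight 1024 z [51.1 55.5 58. ] rect [523.4 104.3] [64.6 61.5] 15.8 med z floor 0.5
  hole px 28 384.3 271.9 [522.9 103.9  55. ]
scene wide 886 z [50.  55.6 58.4] rect [ 584.8 -116.6] [63.1 62.1] 65.3 med z floor 1.0
  hole px 155 262.8 254.3 [ 583.8 -116.5   55. ]
scene stand 1386 z [42.3 45.9 50.9] rect [541.8 316. ] [76.1 78.7] 88.7 med z floor 0.9
  handle 174 [545.  315.9  94.4] [553.9 326.3 105.5] [530.9 305.   65.3]
scene tray 5386 z [ 3.9  6.7 16.1] rect [ 503.4 -345.4] [192.  187.1] 86.9 med z floor 2.4
```

```bash
cat > go.py <<'E'
# usage: go.py x y z [yaw] : remaining shift in tool units (share of 5cm) and yaw share
import sys; from h import *
s=robot.get_state(); M=R.from_euler('xyz',s["tool_rot"],degrees=True)
t=np.array([float(a) for a in sys.argv[1:4]])
d=M.inv().apply(t-s["ee_pos"])/50
print("t",round(s["t"],2),"pos",s["ee_pos"].round(1),"rot",s["tool_rot"].round(2),"F",s["contact_force"].round(1),"w",round(s["grip_width"],1),"j",s["joints"].round(0))
print("shift shares",d.round(3))
if len(sys.argv)>4:
    tgt=R.from_euler('xyz',[180,0,float(sys.argv[4])],degrees=True); print("turn shares",((M.inv()*tgt).as_rotvec()/np.pi).round(4))
E
python3 -m handwheel '[[0,0,0,0,0,-0.055,0],[0,0,0,0,0,-0.055,0],[0,0,0,0,0,-0.055,0],[0,0,0,0,0,-0.055,0],[0,0,0,0,0,-0.055,0]]'
python3 -m handwheel '[[0,0,0,0,0,-0.055,0],[0,0,0,0,0,-0.055,0],[0,0,0,0,0,-0.055,0],[0,0,0,0,0,-0.055,0],[0,0,0,0,0,0,0]]' 40
python3 go.py 541 315 200 106
```

```text
t: 0.72
ee_pos: [155.0, -527.4, 230.8]
tool_rot: [-180.0, -0.0, 66.2]
contact_force: [0.6, -1.3, 0.4]
grip_width: 85.2
t: 1.35
ee_pos: [155.0, -527.4, 230.9]
tool_rot: [180.0, -0.1, 105.4]
contact_force: [-0.0, 0.9, -0.6]
grip_width: 85.3
t 1.35 pos [ 155.  -527.4  230.9] rot [ 1.7999e+02 -5.0000e-02  1.0536e+02] F [-0.   0.9 -0.6] w 85.3 j [-81.  19. -11.  60.   0.  -7.]
shift shares [14.201 11.905  0.633]
turn shares [ 0.0001 -0.0003 -0.0036]
```

```bash

python3 -m handwheel '[[0.35,0.3,0,0,0,-0.003,0],[0.73,0.61,0,0,0,0,0],[0.73,0.61,0,0,0,0,0],[0.73,0.61,0,0,0,0,0],[0.73,0.61,0,0,0,0,0]]' >/dev/null
python3 -m handwheel '[[0.73,0.61,0.03,0,0,0,0],[0.73,0.61,0.03,0,0,0,0],[0.73,0.61,0.03,0,0,0,0],[0.73,0.61,0.03,0,0,0,0],[0.73,0.61,0.03,0,0,0,0]]' >/dev/null
python3 -m handwheel '[[0.73,0.61,0.03,0,0,0,0],[0.73,0.61,0.03,0,0,0,0],[0.73,0.61,0.03,0,0,0,0],[0.73,0.61,0.03,0,0,0,0],[0.73,0.61,0.03,0,0,0,0]]' >/dev/null
python3 -m handwheel '[[0.73,0.61,0.03,0,0,0,0],[0.6,0.5,0.03,0,0,0,0],[0.3,0.25,0,0,0,0,0],[0,0,0,0,0,0,0]]'
python3 go.py 541 315 200 106
python3 - <<'E'
from h import *
f,w,T,p=cloud("wrist"); cv2.imwrite("pics/w1.png",f); np.savez("w1.npz",f=f,w=w,T=T,p=p); print(T.round(2).tolist())
E
```

```text
t: 3.72
ee_pos: [477.2, 199.6, 213.0]
tool_rot: [-180.0, 0.0, 106.0]
contact_force: [0.0, -0.2, 0.4]
grip_width: 85.2
t 3.73 pos [477.2 199.6 213. ] rot [-1.7996e+02  2.0000e-02  1.0602e+02] F [ 0.  -0.2  0.4] w 85.2 j [ 15.  16. -18.  56.  -0.  89.]
shift shares [1.866 1.864 0.258]
turn shares [-0.0002  0.0001  0.0001]
[[0.96, 0.26, 0.08, 458.56], [0.27, -0.92, -0.28, 268.81], [-0.0, 0.29, -0.96, 356.11], [0.0, 0.0, 0.0, 1.0]]
```

View pics/w1.png

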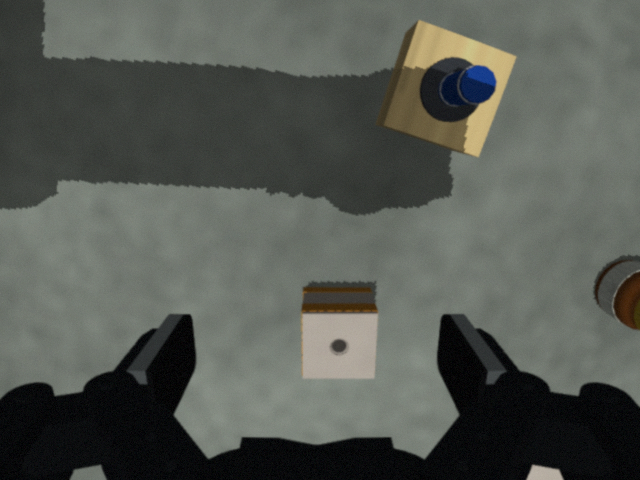

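The wrist view shows the tight block's hole at (340,346), with the block square to the jaws. The gauge's handle top is at (478,83), with its collar around (447,90).

```bash
python3 - <<'E'
from h import *
d=np.load("w1.npz"); w=d["w"];f=d["f"].astype(int);T=d["T"]
b=(f[...,0]>f[...,2]+40)&np.isfinite(w[...,2])&(w[...,2]>60); b[:, :380]=0
p=w[b]; t=p[p[:,2]>np.percentile(p[:,2],90)-6]
print("handle all",p.min(0).round(1),p.max(0).round(1)," top",len(t),t.mean(0).round(1),cv2.minEnclosingCircle(t[:,:2].astype(np.float32)))
a=np.zeros((480,640),bool);a[10:165,370:525]=1
c=a&~b&(w[...,2]>48.5)&(w[...,2]<56)&(f.max(-1)<110); p=w[c]; print("collar",len(p),np.median(p,0).round(1),cv2.minEnclosingCircle(p[:,:2].astype(np.float32)))
c=np.zeros_like(a);c[300:385,295:385]=1;c&=(w[...,2]>49)&(w[...,2]<60);p=w[c];print("tight",np.median(p[:,2]),cv2.minAreaRect(p[:,:2].astype(np.float32)))
def hit(u,v,z):
    r=T[:3,:3]@np.array([*d["p"][v,u],1]);return (T[:3,3]+(z-T[2,3])/r[2]*r).round(1)
print("hole",hit(340,346,55),"handle top",hit(478,83,101))
# triangulate the handle top: top view pixel of handle top from colour
e=np.load("top0.npz");F=e["f"].astype(int);B=(F[...,0]>F[...,2]+40);B[:,:160]=0;B[:,210:]=0;B[:210]=0;B[256:]=0;print(np.argwhere(B).min(0),np.argwhere(B).max(0))
S=np.load("scene0.npz");
def ray(D,u,v): r=D["T"][:3,:3]@np.array([*D["p"][v,u],1]);return D["T"][:3,3],r/np.linalg.norm(r)
def tri(rs):
    A=sum(np.eye(3)-np.outer(r,r) for o,r in rs);y=sum((np.eye(3)-np.outer(r,r))@o for o,r in rs);return np.linalg.solve(A,y).round(1)
print("tri tight hole",tri([ray(d,340,346),ray(e,282,242),ray(S,384,272)]))
print("tri wide hole",tri([ray(e,387,213),ray(S,263,254)]))
print("tri handle top",tri([ray(d,478,83),ray(e,178,231),ray(S,501,315)]))
E
```

```text
handle all [532.6 305.2  69.5] [553.6 326.5 103.8]  top 995 [543.  315.9 101.5] ((543.3126220703125, 315.9385986328125), 10.736054420471191)
collar 1780 [535.8 309.7  51.5] ((543.3140869140625, 315.46435546875), 22.15506362915039)
tight 55.62426523631902 ((524.413330078125, 105.19116973876953), (60.704681396484375, 61.80527114868164), 15.388833045959473)
hole [525.3 104.7  55. ] handle top [543.3 316.3 101. ]
[226 172] [235 184]
tri tight hole [523.5 104.4  55.3]
tri wide hole [ 583.1 -116.3   55.2]
tri handle top [541.7 315.  100.5]
```

```bash

python3 -m handwheel '[[0.5,0.5,0.2,0,0,0,0],[0.7,0.7,0.2,0,0,0,0],[0.5,0.5,0.1,0,0,0,0],[0.1,0.1,0,0,0,0,0],[0,0,0,0,0,0,0]]' >/dev/null
python3 go.py 543 315.7 63 106
```

```text
t 4.4 pos [538.6 309.3 188.3] rot [-1.7995e+02  4.0000e-02  1.0594e+02] F [ 0.6 -1.   0.7] w 85.6 j [23. 28. -3. 59. -0. 97.]
shift shares [0.101 0.122 2.506]
turn shares [-0.0003  0.0002 -0.0004]
```

```bash

python3 -m handwheel '[[0.1,0.12,0.2,0,0,0,0],[0,0,0.6,0,0,0,0],[0,0,0.5,0,0,0,0],[0,0,0.2,0,0,0,0],[0,0,0,0,0,0,0]]' >/dev/null
python3 go.py 543 315.7 63 106
```

```text
t 5.03 pos [542.8 316.5 112.9] rot [-1.7993e+02  1.0000e-02  1.0598e+02] F [ 0.1 -0.5 -0.6] w 85.4 j [24. 32. -8. 50. -0. 98.]
shift shares [-0.015 -0.     0.997]
turn shares [-0.0004  0.0001 -0.0001]
```

```bash

python3 -m handwheel '[[-0.01,0,0.3,0,0,0,0],[0,0,0.4,0,0,0,0],[0,0,0.3,0,0,0,0],[0,0,0,0,0,0,0],[0,0,0,0,0,0,0.6]]' >/dev/null
python3 go.py 543 315.7 63 106
python3 -m handwheel '[[0,0,0,0,0,0,0.9],[0,0,0,0,0,0,1],[0,0,0,0,0,0,1],[0,0,0,0,0,0,1],[0,0,0,0,0,0,1]]' 60
python3 -m handwheel '[[0,0,0,0,0,0,1],[0,0,0,0,0,0,1],[0,0,0,0,0,0,1]]'
python3 go.py 543 315.7 63 106
```

```text
t 5.65 pos [543.8 316.7  63.8] rot [ 1.7996e+02 -1.0000e-02  1.0602e+02] F [-0.2 -0.6 -0.4] w 70.0 j [ 24.  35. -10.  44.   0.  97.]
shift shares [-0.015 -0.021  0.015]
turn shares [ 0.0002 -0.      0.0001]
t: 6.28
ee_pos: [543.5, 316.7, 63.9]
tool_rot: [180.0, -0.0, 106.0]
contact_force: [-1.9, -1.4, 6.6]
grip_width: 20.9
t: 6.65
ee_pos: [543.5, 316.6, 63.9]
tool_rot: [180.0, -0.0, 106.0]
contact_force: [-1.6, -1.0, 5.1]
grip_width: 20.6
t 6.65 pos [543.5 316.6  63.9] rot [179.97  -0.   106.02] F [-1.6 -1.   5.1] w 20.6 j [ 24.  35. -11.  44.   0.  97.]
shift shares [-0.015 -0.015  0.017]
turn shares [ 0.0002 -0.      0.0001]
```

```bash

python3 -m handwheel '[[0,0,-0.2,0,0,0,1],[0,0,-0.4,0,0,0,1],[0,0,-0.5,0,0,0,1],[0,0,-0.5,0,0,0,1],[0,0,-0.4,0,0,0,1]]' >/dev/null
python3 -m handwheel '[[0,0,-0.2,0,0,0,1],[0,0,0,0,0,0,1],[0,0,0,0,0,0,1]]'
python3 go.py 524 104.5 170 106
python3 - <<'E'
from h import *
for n in("top","scene","wrist"):
    f,w,T,p=cloud(n); np.savez(n+"2.npz",f=f,w=w,T=T,p=p)
    if n=="top": a=f[170:290,120:280]
    if n=="scene": b=f[230:350,420:580]
    if n=="wrist": c=f[200:480,160:480]
r=np.vstack([cv2.resize(a,(480,360)),cv2.resize(b,(480,360))])
r=np.hstack([cv2.resize(r,(400,600)),cv2.resize(c,(400,350))]) if 0 else np.hstack([cv2.resize(a,(400,300)),cv2.resize(b,(400,300))])
c=cv2.resize(c,(343,300)); c=cv2.copyMakeBorder(c,0,0,0,457,cv2.BORDER_CONSTANT)
cv2.imwrite("pics/c2.png",np.vstack([r,c]))
E
```

```text
t: 7.65
ee_pos: [542.8, 316.3, 172.2]
tool_rot: [-179.9, 0.0, 106.0]
contact_force: [0.2, -0.3, -2.1]
grip_width: 20.6
t 7.65 pos [542.8 316.3 172.2] rot [-1.7990e+02  1.0000e-02  1.0601e+02] F [ 0.2 -0.3 -2.1] w 20.6 j [24. 29. -3. 57. -0. 97.]
shift shares [-3.967 -1.529  0.047]
turn shares [-0.0006  0.0001  0.0001]
```

View pics/c2.png

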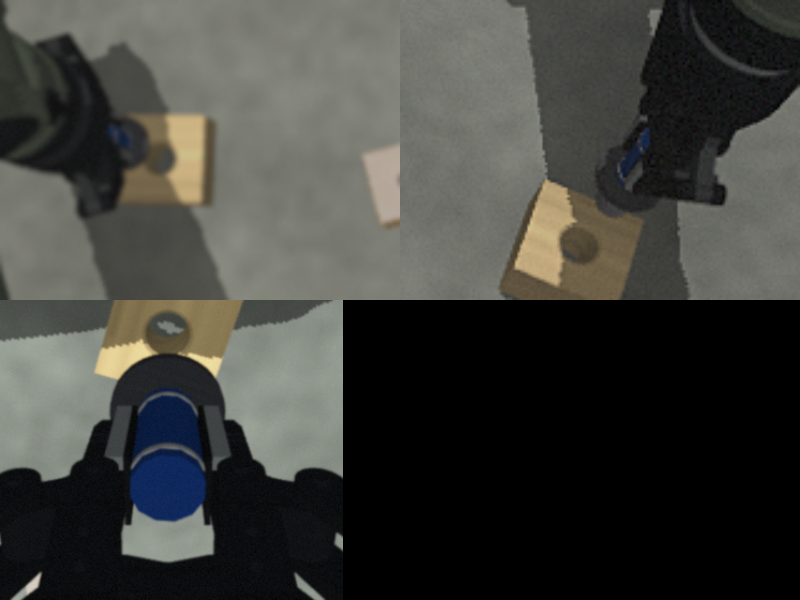

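The crops show the gauge clear of its stand and held upright between the pads. The stand's hole is empty. In the wrist crop the collar is centred at about (168,405) and the handle top at (168,485). Next I measure where the gauge axis sits relative to the TCP.

```bash
python3 - <<'E'
from h import *
d=np.load("wrist2.npz");w=d["w"];f=d["f"].astype(int);s=robot.get_state();M=R.from_euler('xyz',s["tool_rot"],degrees=True).as_matrix()
q=(w-s["ee_pos"])@M   # tool coords
b=(f[...,0]>f[...,2]+30)&np.isfinite(q[...,2])&(abs(q[...,1])<18); p=q[b]
print("z range",np.percentile(p[:,2],[1,50,99]).round(1))
t=p[p[:,2]<np.percentile(p[:,2],5)+4]; print("top",len(t),cv2.minEnclosingCircle(t[:,:2].astype(np.float32)),np.median(t,0).round(1))
c=(~b)&(q[...,2]>4)&(q[...,2]<18)&(abs(q[...,1])<26)&(abs(q[...,0])<40); c[:250]=0 if 0 else c[:250]; p=q[c]
print("collar",len(p),np.median(p[:,2]).round(1),p.min(0).round(1),p.max(0).round(1),cv2.minEnclosingCircle(p[:,:2].astype(np.float32)))
# side view fit: handle surface at levels
p=q[b]
for z0 in range(-40,12,8):
    m=abs(p[:,2]-z0)<4
    if m.sum()>20: print(z0,m.sum(),"y",p[m,1].min().round(1),p[m,1].max().round(1),"xmax",np.percentile(p[m,0],97).round(1))
E
```

```text
z range [-38.7 -36.8  10.3]
top 3796 ((-0.32086125016212463, 0.945692241191864), 11.401732444763184) [  1.    0.8 -37.5]
collar 3768 12.4 [ -3.1 -21.    4. ] [21.7 22.4 18. ] ((-0.039791546761989594, 0.7097110748291016), 21.871402740478516)
-40 3599 y -9.6 11.3 xmax 9.6
-32 439 y -9.5 11.1 xmax 10.7
-24 707 y -9.5 11.1 xmax 10.5
-16 588 y -9.4 11.1 xmax 10.3
-8 508 y -9.4 11.0 xmax 10.3
0 425 y -9.5 11.1 xmax 10.3
8 124 y -9.2 9.1 xmax 10.2
```

```bash

python3 -m handwheel '[[-0.3,-0.1,0,0,0,0,1],[-0.5,-0.2,0,0,0,0,1],[-0.6,-0.24,0,0,0,0,1],[-0.7,-0.28,0,0,0,0,1],[-0.7,-0.28,0,0,0,0,1]]' >/dev/null
python3 -m handwheel '[[-0.6,-0.22,0,0,0,0,1],[-0.4,-0.15,0.2,0,0,0,1],[-0.16,-0.06,0.2,0,0,0,1],[0,0,0.1,0,0,0,1],[0,0,0,0,0,0,1]]'
python3 go.py 524 104.5 120 106
```

```text
t: 9.05
ee_pos: [524.1, 105.7, 147.8]
tool_rot: [-180.0, -0.0, 106.1]
contact_force: [0.7, 1.4, -3.0]
grip_width: 20.8
t 9.05 pos [524.1 105.7 147.8] rot [-1.7995e+02 -3.0000e-02  1.0605e+02] F [ 0.7  1.4 -3. ] w 20.8 j [  3.  21. -20.  48.   0.  77.]
shift shares [-0.022 -0.008  0.556]
turn shares [-0.0003 -0.0002  0.0003]
```

```bash

python3 -m handwheel '[[-0.02,0,0.2,0,0,0,1],[0,0,0.26,0,0,0,1],[0,0,0.1,0,0,0,1],[0,0,0,0,0,0,1],[0,0,0,0,0,0,1]]'
python3 go.py 524 104.5 113.5 106
python3 - <<'E'
from h import *
f,w,T,p=cloud("scene"); np.savez("scene3.npz",f=f,w=w,T=T,p=p); a=f[200:340,310:470]
g,*_=cloud("top"); b=g[180:290,220:345]
cv2.imwrite("pics/c3.png",np.hstack([cv2.resize(a,(400,350),interpolation=2),cv2.resize(b,(398,350),interpolation=2)]))
E
python3 -m handwheel '[[0,0,0.04,0,0,0,1],[0,0,0.04,0,0,0,1]]'
```

```text
t: 9.68
ee_pos: [525.0, 104.2, 120.4]
tool_rot: [180.0, 0.0, 106.0]
contact_force: [-0.6, -0.4, -2.7]
grip_width: 20.5
t 9.68 pos [525.  104.2 120.4] rot [179.98   0.   106.02] F [-0.6 -0.4 -2.7] w 20.5 j [  3.  23. -22.  45.   0.  77.]
shift shares [ 0.011 -0.017  0.139]
turn shares [0.0001 0.     0.0001]
t: 10.02
ee_pos: [524.8, 104.2, 116.3]
tool_rot: [180.0, 0.0, 106.0]
contact_force: [-0.2, 0.3, -2.5]
grip_width: 20.7
```

View pics/c3.png

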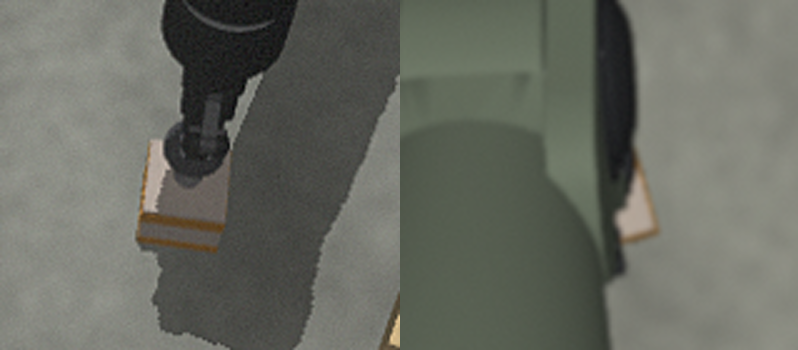

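The scene crop shows the pin's nose at (187,183), over the middle of the tight block's top. The top view is hidden by the arm.

```bash

python3 -m handwheel '[[0,0,0.02,0,0,0,1],[0,0,0.02,0,0,0,1],[0,0,0,0,0,0,1]]'
python3 -m handwheel '[[0,0,0.02,0,0,0,1],[0,0,0,0,0,0,1]]'
python3 -m handwheel '[[0,0,0.02,0,0,0,1],[0,0,0,0,0,0,1]]'
```

```text
t: 10.4
ee_pos: [524.7, 104.2, 114.2]
tool_rot: [-180.0, -0.0, 106.0]
contact_force: [-0.1, -0.2, -2.8]
grip_width: 20.6
t: 10.65
ee_pos: [525.0, 104.2, 113.8]
tool_rot: [180.0, 0.0, 106.0]
contact_force: [-1.9, 0.0, 4.3]
grip_width: 20.9
t: 10.9
ee_pos: [525.1, 104.2, 113.7]
tool_rot: [179.9, 0.0, 106.0]
contact_force: [-4.2, -1.2, 11.2]
grip_width: 20.6
```

The pin stops at TCP z ≈ 113.8 (13.5 predicted above 100) with force rising from −2.8 to +11 N, so the small hole refuses it. Next I lift and cross to the wide block.

```bash

python3 -m handwheel '[[0,0,-0.1,0,0,0,1],[0,0,-0.3,0,0,0,1],[0,0,-0.3,0,0,0,1],[0,0,-0.2,0,0,0,1],[0,0,0,0,0,0,1]]'
python3 go.py 583.5 -116.2 150 106
```

```text
t: 11.52
ee_pos: [525.6, 104.2, 158.5]
tool_rot: [179.9, 0.0, 106.0]
contact_force: [-0.3, -0.4, -3.2]
grip_width: 20.7
t 11.53 pos [525.6 104.2 158.5] rot [1.7987e+02 3.0000e-02 1.0601e+02] F [-0.3 -0.4 -3.2] w 20.7 j [  3.  21. -20.  50.   0.  77.]
shift shares [-4.557 -0.104  0.172]
turn shares [0.0007 0.0002 0.0001]
```

```bash

python3 -m handwheel '[[-0.3,-0.01,0,0,0,0,1],[-0.6,-0.02,0,0,0,0,1],[-0.7,-0.02,0,0,0,0,1],[-0.7,-0.02,0,0,0,0,1],[-0.7,-0.02,0,0,0,0,1]]' >/dev/null
python3 -m handwheel '[[-0.7,-0.01,0,0,0,0,1],[-0.5,0,0,0,0,0,1],[-0.25,0,0.1,0,0,0,1],[-0.1,0,0.1,0,0,0,1],[0,0,0,0,0,0,1]]'
python3 go.py 584 -116.2 120 106
```

```text
t: 12.78
ee_pos: [582.0, -115.2, 146.4]
tool_rot: [-179.9, -0.1, 106.0]
contact_force: [0.1, 0.0, -2.9]
grip_width: 20.9
t 12.78 pos [ 582.  -115.2  146.4] rot [-1.7992e+02 -8.0000e-02  1.0605e+02] F [ 0.1  0.  -2.9] w 20.9 j [-18.  27. -11.  52.   0.  56.]
shift shares [-0.032  0.034  0.527]
turn shares [-0.0005 -0.0005  0.0003]
```

```bash

python3 -m handwheel '[[-0.02,0.03,0.2,0,0,0,1],[0,0,0.25,0,0,0,1],[0,0,0.06,0,0,0,1],[0,0,0,0,0,0,1],[0,0,0,0,0,0,1]]' >/dev/null
python3 go.py 584 -116.2 113.5 106
python3 - <<'E'
from h import *
f,w,T,p=cloud("scene"); a=f[195:300,205:325]
g,w2,T2,p2=cloud("top"); b=g[155:260,325:445]; np.savez("s4.npz",f=f,w=w,T=T,p=p)
def px(P,d):
    E=np.array(d["extrinsics"]);return cv2.projectPoints(np.float64(P).reshape(1,1,3),cv2.Rodrigues(E[:3,:3])[0],E[:3,3],np.array(d["intrinsics"]),np.array([d["k1"],0,0,0,0.]))[0].ravel()
d=robot.get_image("scene"); s=robot.get_state(); e=s["ee_pos"]
print("pin end px expected",px(e-[0,0,58.5],d),"hole",px([584,-116.2,55],d))
cv2.imwrite("pics/c4.png",np.hstack([cv2.resize(a,(400,350),interpolation=2),cv2.resize(b,(400,350),interpolation=2)]))
E
```

```text
t 13.4 pos [ 584.7 -116.4  122.1] rot [1.7997e+02 2.0000e-02 1.0602e+02] F [-0.  -0.5 -3. ] w 20.5 j [-18.  29. -13.  49.   0.  56.]
shift shares [ 0.009 -0.012  0.172]
turn shares [0.0002 0.0001 0.0001]
pin end px expected [262.14010057 252.35342503] hole [262.8876568  254.42978145]
```

View pics/c4.png

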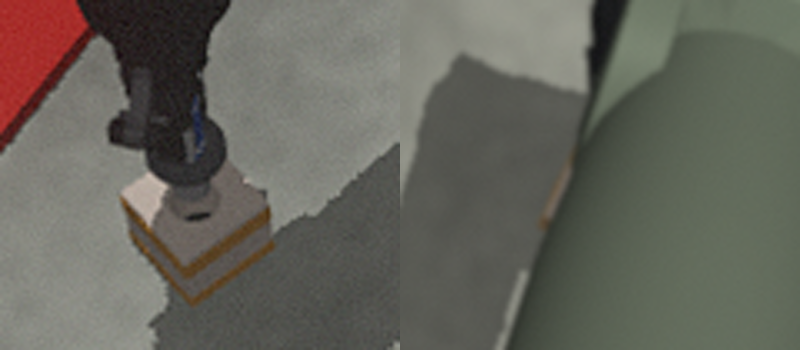

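The scene crop shows the pin's nose at (190,195), just above the hole, whose near rim is dark at (197,215). It looks well lined up. I go down in small steps and watch the force.

```bash

python3 -m handwheel '[[0,0,0.06,0,0,0,1],[0,0,0.06,0,0,0,1],[0,0,0.04,0,0,0,1],[0,0,0.03,0,0,0,1],[0,0,0,0,0,0,1]]'
python3 -m handwheel '[[0,0,0.03,0,0,0,1],[0,0,0.03,0,0,0,1],[0,0,0.03,0,0,0,1],[0,0,0,0,0,0,1]]'
```

```text
t: 14.18
ee_pos: [584.3, -116.4, 112.1]
tool_rot: [-180.0, -0.0, 106.0]
contact_force: [0.2, -1.1, -2.7]
grip_width: 20.6
t: 14.68
ee_pos: [584.3, -116.4, 107.6]
tool_rot: [-180.0, -0.0, 106.0]
contact_force: [0.7, -0.5, -3.2]
grip_width: 20.9
```

Already 6 mm in with no resistance. The collar should seat at TCP z ≈ 73.5.

```bash

python3 -m handwheel '[[0,0,0.08,0,0,0,1],[0,0,0.08,0,0,0,1],[0,0,0.08,0,0,0,1],[0,0,0.08,0,0,0,1],[0,0,0,0,0,0,1]]'
python3 -m handwheel '[[0,0,0.08,0,0,0,1],[0,0,0.08,0,0,0,1],[0,0,0.06,0,0,0,1],[0,0,0,0,0,0,1]]'
```

```text
t: 15.3
ee_pos: [584.1, -116.3, 91.3]
tool_rot: [-180.0, -0.0, 106.0]
contact_force: [-0.7, -1.0, -2.3]
grip_width: 20.6
t: 15.8
ee_pos: [584.2, -116.4, 80.4]
tool_rot: [-180.0, -0.0, 106.0]
contact_force: [-0.6, 0.8, -3.3]
grip_width: 20.5
```

```bash

python3 -m handwheel '[[0,0,0.05,0,0,0,1],[0,0,0.04,0,0,0,1],[0,0,0.02,0,0,0,1],[0,0,0,0,0,0,1]]'
python3 -m handwheel '[[0,0,0.02,0,0,0,1],[0,0,0,0,0,0,1]]'
python3 -m handwheel '[[0,0,0.01,0,0,0,1],[0,0,0,0,0,0,1]]'
```

```text
t: 16.3
ee_pos: [584.4, -116.4, 75.2]
tool_rot: [-180.0, -0.0, 106.0]
contact_force: [-0.5, -0.0, -2.1]
grip_width: 20.6
t: 16.55
ee_pos: [584.4, -116.4, 74.3]
tool_rot: [-180.0, -0.0, 106.0]
contact_force: [0.6, 0.4, -3.7]
grip_width: 20.7
t: 16.8
ee_pos: [584.5, -116.5, 73.9]
tool_rot: [180.0, 0.0, 106.0]
contact_force: [-0.0, 0.8, -2.0]
grip_width: 20.5
```

```bash

python3 -m handwheel '[[0,0,0.02,0,0,0,1],[0,0,0,0,0,0,1]]'
python3 -m handwheel '[[0,0,0.01,0,0,0,1],[0,0,0,0,0,0,1]]'
```

```text
t: 17.05
ee_pos: [584.6, -116.5, 73.9]
tool_rot: [180.0, 0.0, 106.0]
contact_force: [-3.8, 1.2, 5.8]
grip_width: 20.3
t: 17.3
ee_pos: [584.6, -116.5, 73.9]
tool_rot: [180.0, 0.0, 106.0]
contact_force: [-3.6, 0.4, 9.4]
grip_width: 20.7
```

```bash

python3 -m handwheel '[[0,0,-0.01,0,0,0,1],[0,0,0,0,0,0,0.6],[0,0,0,0,0,0,0.3],[0,0,0,0,0,0,0],[0,0,0,0,0,0,0]]'
python3 -m handwheel '[[0,0,-0.2,0,0,0,0],[0,0,-0.6,0,0,0,0],[0,0,-0.6,0,0,0,0],[0,0,-0.3,0,0,0,0],[0,0,0,0,0,0,0]]'
python3 go.py 524 104.5 155 106
python3 - <<'E'
from h import *
f,w,T,p=cloud("scene"); a=f[195:300,205:325]
g,w2,T2,p2=cloud("wrist"); np.savez("w5.npz",f=g,w=w2,T=T2,p=p2)
cv2.imwrite("pics/c5.png",np.hstack([cv2.resize(a,(400,350),interpolation=2),cv2.resize(g,(400,350),interpolation=2)]))
E
```

```text
t: 17.92
ee_pos: [584.5, -116.4, 72.6]
tool_rot: [-180.0, -0.0, 106.0]
contact_force: [-0.6, -0.7, 0.8]
grip_width: 84.5
t: 18.55
ee_pos: [585.2, -116.7, 159.0]
tool_rot: [179.9, 0.1, 106.0]
contact_force: [0.1, -0.3, -0.6]
grip_width: 85.5
t 18.55 pos [ 585.2 -116.7  159. ] rot [1.7988e+02 8.0000e-02 1.0602e+02] F [ 0.1 -0.3 -0.6] w 85.5 j [-18.  27. -10.  53.  -0.  56.]
shift shares [4.59  0.043 0.073]
turn shares [0.0007 0.0005 0.0001]
```

View pics/c5.png

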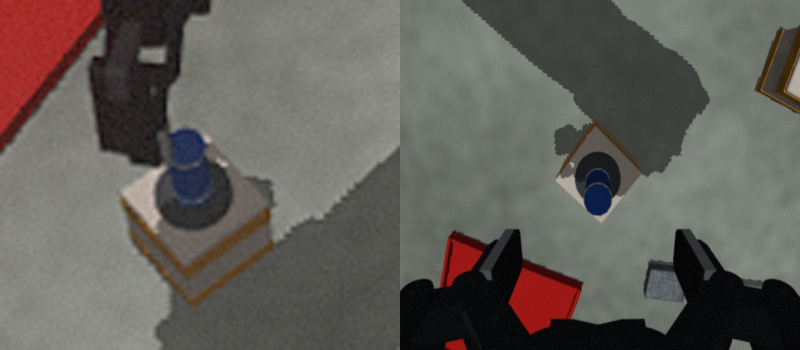

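The gauge stands upright in the wide block with its collar flat on top (scene crop, collar at (192,200)). The gripper is clear of it. Next I go to the tight block, at a yaw of about 106° to match its sides.

```bash

python3 -m handwheel '[[0.3,0,-0.1,0,0,0,0],[0.6,0,0,0,0,0,0],[0.7,0.01,0,0,0,0,0],[0.7,0.01,0,0,0,0,0],[0.7,0.01,0,0,0,0,0]]' >/dev/null
python3 -m handwheel '[[0.7,0.01,0,0,0,0,0],[0.5,0,0,0,0,0,0],[0.25,0,0,0,0,0,0],[0,0,0,0,0,0,0],[0,0,0,0,0,0,0]]'
python3 - <<'E'
from h import *
f,w,T,p=cloud("wrist"); s=robot.get_state();M=R.from_euler('xyz',s["tool_rot"],degrees=True).as_matrix()
q=(w-s["ee_pos"])@M
c=(w[...,2]>49)&(w[...,2]<61)&(abs(w[...,0]-524)<50)&(abs(w[...,1]-104)<50)&(f.min(-1)>90)
P=w[c];print(len(P),"world",np.median(P[:,2]).round(1),cv2.minAreaRect(P[:,:2].astype(np.float32)),"tool",cv2.minAreaRect(q[c][:,:2].astype(np.float32)))
cv2.imwrite("pics/w6.png",f)
E
python3 go.py 524 104.5 60 106
```

```text
t: 19.9
ee_pos: [525.1, 97.4, 162.7]
tool_rot: [-180.0, 0.0, 106.0]
contact_force: [-0.5, 0.3, -0.6]
grip_width: 84.7
2418 world 55.6 ((528.5333251953125, 92.14579772949219), (61.79270553588867, 36.19075393676758), 13.712691307067871) tool ((-5.780387878417969, 1.7489051818847656), (36.190673828125, 61.79267883300781), 2.2404818534851074)
t 19.95 pos [525.3  97.3 162.7] rot [-1.8000e+02  2.0000e-02  1.0595e+02] F [-0.8  0.2 -0.3] w 85.5 j [  3.  20. -19.  50.  -0.  77.]
shift shares [0.147 0.016 2.054]
turn shares [-0.      0.0001 -0.0003]
```

```bash
python3 - <<'E'
from h import *
f,w,T,p=cloud("wrist"); s=robot.get_state();M=R.from_euler('xyz',s["tool_rot"],degrees=True).as_matrix()
q=(w-s["ee_pos"])@M
c=(w[...,2]>50)&(w[...,2]<61)&(abs(w[...,0]-524)<50)&(abs(w[...,1]-104)<50)
P=w[c];print(len(P),"world",np.median(P[:,2]).round(1),cv2.minAreaRect(P[:,:2].astype(np.float32)),"tool",cv2.minAreaRect(q[c][:,:2].astype(np.float32)))
E
```

```text
9206 world 55.6 ((524.8008422851562, 104.61952209472656), (61.712223052978516, 61.187286376953125), 15.83813190460205) tool ((7.304996490478516, 1.6128578186035156), (61.187660217285156, 61.71219253540039), 0.10240665078163147)
```

```bash

python3 -m handwheel '[[0.145,0.018,0.3,0,0,0,0],[0,0,0.6,0,0,0,0],[0,0,0.6,0,0,0,0],[0,0,0.3,0,0,0,0],[0,0,0,0,0,0,0]]'
python3 go.py 524 104.5 15 106
```

```text
t: 20.62
ee_pos: [522.7, 105.1, 71.5]
tool_rot: [-179.8, -0.0, 106.0]
contact_force: [0.4, -0.3, -0.5]
grip_width: 85.3
t 20.62 pos [522.7 105.1  71.5] rot [-1.7984e+02 -4.0000e-02  1.0600e+02] F [ 0.4 -0.3 -0.5] w 85.3 j [  3.  26. -25.  38.   0.  77.]
shift shares [-0.02   0.024  1.129]
turn shares [-0.0009 -0.0002  0.    ]
```

```bash

python3 -m handwheel '[[-0.01,0.02,0.3,0,0,0,0],[0,0,0.4,0,0,0,0],[0,0,0.3,0,0,0,0],[0,0,0.1,0,0,0,0],[0,0,0,0,0,0,0]]'
python3 go.py 524.5 104.5 15 106
python3 -m handwheel '[[0,0,0,0,0,0,0.2],[0,0,0,0,0,0,0.4],[0,0,0,0,0,0,0.6],[0,0,0,0,0,0,0.8],[0,0,0,0,0,0,0.8]]' 50
```

```text
t: 21.25
ee_pos: [524.9, 105.0, 17.7]
tool_rot: [-180.0, -0.0, 106.0]
contact_force: [-1.1, -1.0, -0.5]
grip_width: 85.5
t 21.25 pos [524.9 105.   17.7] rot [-179.99   -0.    106.01] F [-1.1 -1.  -0.5] w 85.5 j [  3.  31. -28.  31.   0.  77.]
shift shares [-0.007 -0.011  0.053]
turn shares [-0.0001 -0.      0.0001]
t: 21.88
ee_pos: [525.6, 105.0, 18.6]
tool_rot: [179.9, 0.0, 106.0]
contact_force: [-0.1, 0.4, 6.1]
grip_width: 59.4
```

```bash

python3 -m handwheel '[[0,0,-0.2,0,0,0,0.8],[0,0,-0.5,0,0,0,0.8],[0,0,-0.7,0,0,0,0.8],[0,0,-0.7,0,0,0,0.8],[0,0,-0.5,0,0,0,0.8]]' >/dev/null
python3 -m handwheel '[[0,0,-0.3,0,0,0,0.8],[0,0,-0.1,0,0,0,0.8],[0,0,0,0,0,0,0.8],[0,0,0,0,0,0,0.8]]'
python3 go.py 505 -341 160 95
```

```text
t: 23.0
ee_pos: [524.2, 105.0, 166.7]
tool_rot: [-179.9, -0.0, 106.0]
contact_force: [0.7, -0.5, -1.4]
grip_width: 59.1
t 23.0 pos [524.2 105.  166.7] rot [-1.7989e+02 -3.0000e-02  1.0602e+02] F [ 0.7 -0.5 -1.4] w 59.1 j [  3.  20. -19.  51.   0.  77.]
shift shares [-8.467 -2.829  0.136]
turn shares [-0.0006 -0.0001  0.0612]
```

```bash

python3 -m handwheel '[[-0.3,-0.1,0,0,0,0,0.8],[-0.6,-0.2,0,0,0,0,0.8],[-0.7,-0.23,0,0,0,0,0.8],[-0.7,-0.23,0,0,0,0,0.8],[-0.7,-0.23,0,0,0,0,0.8]]' >/dev/null
python3 -m handwheel '[[-0.7,-0.23,0,0,0,0,0.8],[-0.7,-0.23,0,0,0,0,0.8],[-0.7,-0.23,0,0,0,0,0.8],[-0.7,-0.23,0,0,0,0,0.8],[-0.7,-0.23,0,0,0,0,0.8]]' >/dev/null
python3 -m handwheel '[[-0.7,-0.23,0,0,0,0,0.8],[-0.6,-0.2,0,0,0,0,0.8],[-0.4,-0.13,0,0,0,0,0.8],[-0.2,-0.07,0,0,0,0,0.8],[0,0,0,0,0,0,0.8]]'
python3 go.py 505 -341 23.6
```

```text
t: 24.88
ee_pos: [507.4, -337.0, 167.5]
tool_rot: [-180.0, -0.0, 106.0]
contact_force: [0.1, 0.1, -1.7]
grip_width: 59.2
t 24.88 pos [ 507.4 -337.   167.5] rot [-1.7999e+02 -4.0000e-02  1.0599e+02] F [ 0.1  0.1 -1.7] w 59.2 j [-41.  28.  -7.  55.   0.  33.]
shift shares [-0.066 -0.068  2.877]
```

Nothing else to steer round here. The block should touch the tray floor at TCP z ≈ 23.6, so I lower to about 30 and then go in small steps.

```bash

python3 -m handwheel '[[-0.06,-0.06,0.3,0,0,0,0.8],[0,0,0.6,0,0,0,0.8],[0,0,0.6,0,0,0,0.8],[0,0,0.5,0,0,0,0.8],[0,0,0.3,0,0,0,0.8]]' >/dev/null
python3 -m handwheel '[[0,0,0.2,0,0,0,0.8],[0,0,0.1,0,0,0,0.8],[0,0,0,0,0,0,0.8],[0,0,0,0,0,0,0.8]]'
python3 go.py 505 -341 23.6
```

```text
t: 26.0
ee_pos: [506.1, -341.1, 38.6]
tool_rot: [180.0, 0.1, 106.0]
contact_force: [-0.7, 0.5, -0.6]
grip_width: 58.9
t 26.0 pos [ 506.1 -341.1   38.6] rot [1.7996e+02 7.0000e-02 1.0601e+02] F [-0.7  0.5 -0.6] w 58.9 j [-41.  35. -15.  40.   0.  33.]
shift shares [ 0.008 -0.021  0.299]
```

```bash

python3 -m handwheel '[[0,0,0.08,0,0,0,0.8],[0,0,0.08,0,0,0,0.8],[0,0,0.06,0,0,0,0.8],[0,0,0,0,0,0,0.8]]'
python3 -m handwheel '[[0,0,0.03,0,0,0,0.8],[0,0,0.02,0,0,0,0.8],[0,0,0,0,0,0,0.8]]'
python3 -m handwheel '[[0,0,0.02,0,0,0,0.8],[0,0,0,0,0,0,0.8]]'
```

```text
t: 26.5
ee_pos: [505.3, -340.4, 26.3]
tool_rot: [-180.0, -0.0, 106.0]
contact_force: [-0.5, -0.0, -0.8]
grip_width: 58.9
t: 26.88
ee_pos: [505.6, -340.6, 24.2]
tool_rot: [-180.0, -0.0, 106.0]
contact_force: [-0.5, -0.4, -1.5]
grip_width: 59.5
t: 27.12
ee_pos: [505.8, -340.7, 23.7]
tool_rot: [180.0, 0.0, 106.0]
contact_force: [-1.0, 0.8, 2.1]
grip_width: 60.0
```

```bash

python3 -m handwheel '[[0,0,0,0,0,0,0.8],[0,0,0,0,0,0,0.2],[0,0,0,0,0,0,0],[0,0,0,0,0,0,0],[0,0,0,0,0,0,0]]'
python3 -m handwheel '[[0,0,-0.2,0,0,0,0],[0,0,-0.5,0,0,0,0],[0,0,-0.7,0,0,0,0],[0,0,-0.7,0,0,0,0],[0,0,-0.5,0,0,0,0]]'
python3 -m handwheel '[[-0.4,-0.4,-0.3,0,0,0,0],[-0.7,-0.6,0,0,0,0,0],[-0.7,-0.6,0,0,0,0,0],[-0.5,-0.4,0,0,0,0,0],[0,0,0,0,0,0,0]]'
python3 - <<'E'
from h import *
f,w,T,p=cloud("scene")
print("fallen?")
t,w2,T2,p2=cloud("top")
c=(w[...,2]>50)&(w[...,2]<70)&(abs(w[...,0]-505)<80)&(abs(w[...,1]+341)<80);P=w[c]
print("block in tray",len(P),np.percentile(P[:,2],[5,50,95]).round(1),cv2.minAreaRect(P[:,:2].astype(np.float32)))
c=(w[...,2]>60)&(abs(w[...,0]-584)<30)&(abs(w[...,1]+116)<30);P=w[c];b=P[P[:,2]>106];print("gauge top",len(b),np.percentile(P[:,2],99),b.mean(0))
cv2.imwrite("pics/end.png",np.hstack([cv2.resize(f[130:310,110:420],(400,232)),cv2.resize(t[180:320,340:580],(400,232))]))
print(robot.get_state()["t"],robot.get_state()["ee_pos"])
E
```

```text
t: 27.75
ee_pos: [505.6, -340.6, 23.2]
tool_rot: [-180.0, -0.0, 106.0]
contact_force: [-1.2, 0.1, -0.3]
grip_width: 85.6
t: 28.38
ee_pos: [506.2, -341.1, 155.9]
tool_rot: [179.9, 0.1, 106.0]
contact_force: [-0.4, 0.5, -0.8]
grip_width: 85.4
t: 29.0
ee_pos: [440.1, -481.1, 168.9]
tool_rot: [180.0, 0.1, 105.8]
contact_force: [-0.6, 1.8, -0.2]
grip_width: 85.4
fallen?
block in tray 841 [52.9 61.1 64.1] ((504.41796875, -340.4260559082031), (65.56167602539062, 63.476749420166016), 16.42937660217285)
gauge top 121 114.19347241757056 [ 584.97587616 -116.00651603  111.27237574]
29.1 [ 441.11478478 -478.51869274  168.58629347]
```

View pics/end.png

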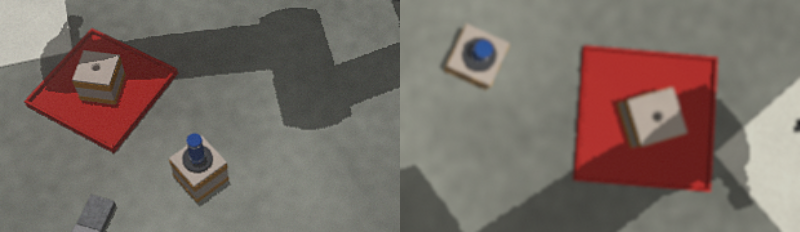

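The final picture shows the refused block flat inside the tray (top half, hole at about (657,116)). The gauge stands in the wide block (handle at (482,48)), and the arm is clear of everything.

```bash
python3 -m handwheel '[[0,0,0,0,0,0,0],[0,0,0,0,0,0,0],[0,0,0,0,0,0,0]]' && python3 -c "
from bench import robot; print(robot.close_job())"
```

```text
t: 29.48
ee_pos: [441.6, -478.1, 168.4]
tool_rot: [180.0, -0.0, 106.1]
contact_force: [-0.4, 0.6, -1.1]
grip_width: 85.4
the job is handed in; nothing more can be done
None
```

The job was done in the order asked and handed in at about 29.5 s, within the 64 s limit.

- **Small hole:** the pin stopped at the mouth, at the predicted height. The vertical force changed from −3 to +11 N.
- **Large hole:** the pin went down without resistance until the collar seated, with the force changing from −2 to +9 N. The gauge was released standing upright. The last check put its handle top at about z = 111 mm, as expected for a seated collar, and at (585, −116), on the block's hole.
- **Refused block:** it lies flat in the tray, centred at about (504, −340). Its top is at about 61 mm, which matches the 5 mm floor plus the 55 mm block. It sits about 20° askew to the tray sides but well inside the walls. I did not square it up, as the task did not ask for that.

**Checks that disagreed or fell short:**
- The camera views differed by 1–3 mm, mostly the wrist view against the top view. The scene view put the tray centre about 5 mm off the top view. I took values between them for the blocks and mostly the top view for the tray. The clearances allowed for this.
- The arm hid the top view during both pin tests, so those rest on the scene view and the force readings.
- Gripping the gauge and the block each showed a brief 5–6 N vertical force, far below the limits.

No check failed.

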